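# Set the bilge pump timer and start it

### The job

On the bilge pump timer, flick the teeth of the black star wheel with a fingertip to turn it anticlockwise (seen from above), click by click, until the tooth with the round stud points at the upright index post, without clicking past it. Take the finger off the wheel, then press the round start button fully down and let it come up again. Do not lift, tip or drag the timer, and leave everything else on the table alone.

Things in the scene. Friction and masses are not known exactly. Their poses are not given: they have to be found in the camera images.
- timer: The bilge pump timer: a loose grey steel box on rubber feet, 150 mm (its x) by 240 mm (its y) by 50 mm high, 1.9 to 2.6 kg, too heavy to slide under a light flick. Origin at the centre of its underside, z up; its -x long side faces the robot, turned by up to about 20 degrees. On its flat top: star wheel (axis at its x 0, y +50 mm), index post (+60, +50), start button (0, -75).
- wheel_axis (a point): Centre of the black plastic star wheel, on its vertical axis, 62 mm above the table. Round hub 54 mm across and six equal straight teeth 60 degrees apart, 8 mm wide with round ends, reaching 45 mm from the axis. Hub and teeth span 55 to 69 mm above the table (5 to 19 mm above the box top). This point's x axis turns with the wheel, along the studded tooth.
- stud (a point): Top centre of the round steel stud (12 mm across, 9 mm tall) that marks one tooth; it stands on the wheel 19 mm from the axis in line with that tooth, its top 78 mm above the table.
- post (a point): Top centre of the fixed steel index post, a pin 8 mm thick and 20 mm tall on the box top, 60 mm from the wheel's axis towards the box's +x side; its top is 70 mm above the table.
- wheel (a joint): Angle of the star wheel in rad, growing anticlockwise seen from above; 0: the studded tooth points at the post. It clicks every 60 degrees (1.047 rad) and springs to the nearest click when let go, forwards once past half-way. It starts two to four clicks short of 0 (about -2.09, -3.14 or -4.19). Turning takes about 2 to 4 N at a tooth's end.
- start_top (a point): Centre of the top of the steel start button, 28 mm across, in a round grey housing; it is pressed straight down 6 mm and springs back.
- start (a joint): Travel of the start button in m: 0 up, 0.006 fully down; fully down takes 5 N.
- tumbler: Glass tumbler, 72 mm across, 90 mm tall, standing beside the timer; origin at the centre of its foot. Leave alone.
- compass: Steel compass on a rubber foot with a glass dome, 80 mm across, 54 mm tall, beside the timer; origin at the centre of its underside. Leave alone.
- flashlight: Aluminium flashlight lying along its x, 136 mm long, head 38 mm across; origin below its middle. Leave alone.
- pencil: Pencil 150 mm long lying beyond the timer, along its x; origin below its middle. Leave alone.
- mug: White mug, 80 mm across, 95 mm tall; origin at the centre of its foot. Leave alone.
- logbook: Closed blue logbook, 150 by 210 by 18 mm; origin at the centre of its underside. Leave alone.
- near_edge (a point): Fixed point on the timer where the end of the tooth nearest the robot lies at every click: 45 mm from the wheel's axis towards the box's -x side, 62 mm above the table. A closed fingertip drawn straight past here towards the box's -y side, its flank passing about 31 mm (29 to 35) from the axis, pushes this tooth along and slips off it: exactly one click.

How it is judged:
By the outcome, as a careful person would: the job done as asked, in the order asked, and still so for the second after the job is handed in, with the robot touching nothing.
It also fails if it takes over 64 s, if anything falls off the work surface, if the arm or the gripper's body presses on something with over 40 N, if the wrist force passes 120 N, or if a joint passes its speed limit or range.

### The arm

A 7-joint arm with a two-finger parallel gripper is mounted at the origin on the work surface. World frame = base frame: x ahead of the robot, y to its left, z up, the work surface at z = 0. Lengths are in m, angles in rad, forces in N, time in s.
With the tool pointing down it reaches from about 0.425 to 0.95 m from the base axis. Payload 4.7 kg.
Tool frame: the origin (TCP) lies between the finger pads; the fingertips stand 17 mm ahead of it and the grasp point (between the pads) lies 2 mm behind it; z points along the fingers, y is the direction in which the jaws open and shut (so a half turn about z gives the same grasp; the last joint's range is limited). The gripper opens to 87 mm and grips with 3 to 60 N. Pads are 19 mm wide; open, the fingers measure 117 mm over their backs; the gripper's body (75 mm by 190 mm) begins 51 mm behind the grasp point.
Start: joints at [-1.315, 0.469, -0.049, 1.532, 0.024, 1.141, -0.082], TCP at [0.19, 0.648, 0.219] pointing down, gripper open.
Joint ranges: [-2.59, 2.59], [-0.33, 1.99], [-1.39, 1.29], [0.1, 2.45], [-1.04, 4.18], [0.21, 1.99], [-2.66, 2.66]. Speed limits (rad/s): [2.57, 2.57, 3.14, 3.14, 3.14, 3.14, 3.14].

### API

Orientations are given as a unit quaternion [x, y, z, w].
In Python, from bench import ctrl gives the robot as it stands.
- The arm moves only by the shell command python3 -m inch 'ROWS' [FORCE]. ROWS is text: rows parted by semicolons, each of 5 numbers parted by spaces: the shift along the tool's x, y, z in mm, then the turn about the tool's z in degrees, then the opening, from 0 (shut) to 1 (fully open). A call has 1 to 20 rows; each row is the pose to reach, as a shift and turn from the pose commanded when the call began, along the tool's axes at that moment; what a row does not reach only later rows make up. A row lasts 1/12 s, in which the tool goes at most 41.7 mm and 7.16 degrees, less where a joint would pass 70% of its speed; a pose out of reach is approached as far as the arm can. A call with a gripper value outside its range is refused whole. The fingers move at their own pace and stop on an object; FORCE is the grip in N (left out, the last holds). Time passes only in rows, so rows that repeat a pose let the fingers close. It gives the time, the measured TCP pose, the force and the opening at its end, in the units of the state.
- ctrl.state(): the state, without advancing time (a new reading comes with each control period).
- ctrl.grab_frame(name): name is "scene" or "top"; returns a dict with "pixels" (480x640x3 uint8, blue, green, red), "depth" (480x640 float32, m along the optical axis (not along the pixel's ray), 0 where there is no reading), "vfov" (degrees; the focal length in pixels is half the picture's height over the tangent of half this angle, whatever the lens; pixels are square), "cx", "cy" (the principal point, pixels), "world_from_camera" (4x4, takes a point from camera to world coordinates). Camera axes: x right, y up, looking along -z (the intrinsics and any distortion apply to the point x, -y, -z); pixel columns grow to the right and rows downward; lengths in m; the calibration is good to about 2 mm. A picture is of the moment at which its call begins.
- ctrl.job_done(): hands the job in, once; it reports no verdict.
The state is a dict: "time": time; "joint_positions": joint angles; "joint_vel": joint speeds; "effort": joint torques, N m; "position": TCP position; "orientation": TCP orientation; "wrist_force": force on the tool from outside, world axes, zero at the start; "wrist_torque": the same for the moment, N m; "gripper_width": opening from 0.0 (shut) to 1.0 (fully open).
Only numpy, scipy, OpenCV 4.12 (cv2) and the standard library are available. Lean on these libraries where they do the work, as an engineer would, in place of code of your own. Each camera call takes 0.05 s, during which the arm holds its last target. There are 200 camera calls.

## Working session

There is one attempt and no reset: what is moved stays moved. The work goes in short steps, Python scripts to look and compute and a shell command to move; the robot and the scene stay as the last step left them, time stands still between calls to the robot, and variables do not carry over. Pictures are saved under pics/ and viewed, about 8 in all and at most 12, crops included, and the job is handed in when it is done.

```bash
mkdir -p pics; ls
python3 - <<'E'
from bench import ctrl
import cv2,pickle
s=ctrl.state();print(s)
for n in("top","scene"):
    f=ctrl.grab_frame(n);cv2.imwrite(f"pics/{n}0.png",f["pixels"]);pickle.dump(f,open(f"pics/{n}0.pkl","wb"))
    print({k:f[k] for k in f if k not in("pixels","depth")})
E
```

```text
pics
{'time': 0.0, 'joint_positions': array([-1.31488225,  0.46946315, -0.04861575,  1.53367088,  0.02413525,
        1.14099045, -0.08228687]), 'joint_vel': array([-9.08788500e-05, -3.14897780e-04,  4.29664543e-04,  9.27296477e-06,
        1.09890662e-03,  7.43518739e-04, -3.60556710e-04]), 'effort': array([ 1.03157850e-03, -5.07976735e+01, -8.02178588e-02, -2.36158669e+01,
       -6.13507885e-02,  3.81696713e-02,  1.86363936e-04]), 'position': array([0.18948098, 0.64723897, 0.21759464]), 'orientation': array([ 1.41887750e-01,  9.89882276e-01, -9.68040519e-04, -9.18619470e-05]), 'wrist_force': array([ 0.10347318, -0.5656672 , -0.03372622]), 'wrist_torque': array([-0.01926561, -0.01122082,  0.01940676]), 'gripper_width': 1.0005946675361632}
{'vfov': 53.04867979611528, 'cx': 320.700586870554, 'cy': 231.46197996281535, 'world_from_camera': array([[ 0.09953711,  0.96900233, -0.22611245,  0.19326943],
       [-0.99503079,  0.09749655, -0.02020279, -0.02736694],
       [ 0.00246863,  0.22699978,  0.97389168,  1.48414115],
       [ 0.        ,  0.        ,  0.        ,  1.        ]])}
{'vfov': 56.023180977539425, 'cx': 310.6968956943021, 'cy': 237.95945436403736, 'world_from_camera': array([[-0.37814919, -0.69330796,  0.61345518,  1.14161706],
       [ 0.92573369, -0.28642638,  0.24693533,  0.23562364],
       [ 0.00450752,  0.66127452,  0.75013045,  0.85310136],
       [ 0.        ,  0.        ,  0.        ,  1.        ]])}
```

View pics/top0.png

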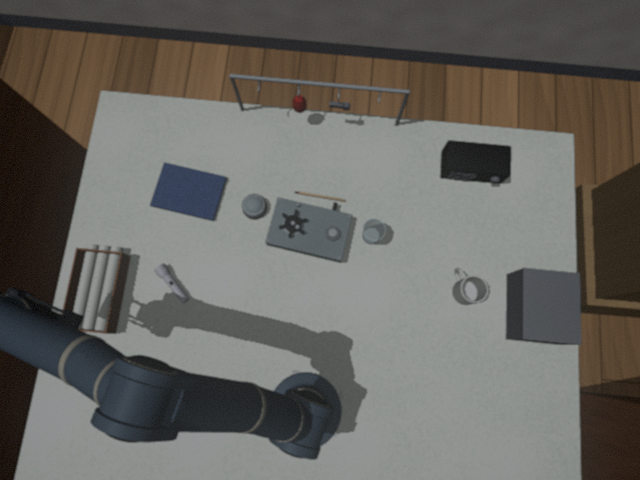

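View pics/scene0.png

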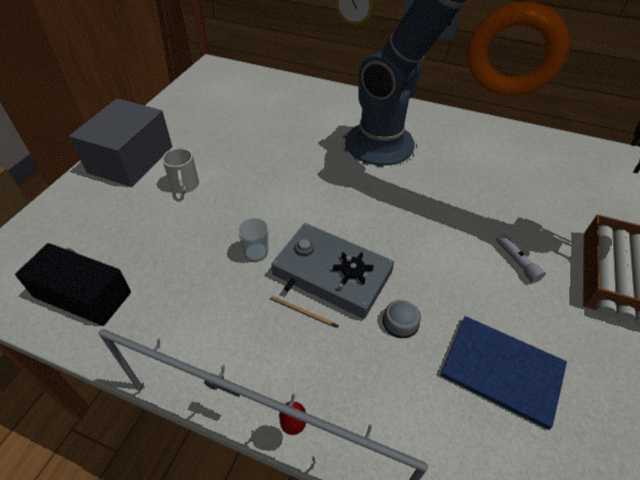

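The top view shows the timer at about (310,230), the wheel at (293,223) and the button at (333,233). In the scene view the wheel is at (352,267), the button at (304,246) and the post at about (340,287). Next I'll measure these and view enlarged crops.

```bash
cat > h.py <<'E'
import numpy as np,cv2
def ray(f,u,v,z):
    F=240/np.tan(np.radians(f["vfov"]/2));T=f["world_from_camera"]
    d=T[:3,:3]@np.array([(u-f["cx"])/F,-(v-f["cy"])/F,-1]);o=T[:3,3]
    return o+d*(z-o[2])/d[2]
def proj(f,p):
    F=240/np.tan(np.radians(f["vfov"]/2));T=f["world_from_camera"]
    c=T[:3,:3].T@(np.asarray(p)-T[:3,3]);return np.array([f["cx"]-F*c[0]/c[2],f["cy"]+F*c[1]/c[2]])
def darkblob(f,u0,u1,v0,v1,th):
    g=cv2.cvtColor(f["pixels"],cv2.COLOR_BGR2GRAY)[v0:v1,u0:u1]
    n,l,s,c=cv2.connectedComponentsWithStats((g<th).astype(np.uint8))
    return [(int(s[i,4]),c[i]+[u0,v0]) for i in range(1,n) if s[i,4]>20]
E
python3 - <<'E'
import pickle,cv2,numpy as np
from h import *
T=pickle.load(open("pics/top0.pkl","rb"));S=pickle.load(open("pics/scene0.pkl","rb"))
print(darkblob(T,270,316,202,244,45));print(darkblob(S,325,385,245,292,40))
a=cv2.resize(T["pixels"][190:270,255:365],None,fx=5,fy=5,interpolation=3)
b=cv2.resize(S["pixels"][220:320,265:400],None,fx=5,fy=5,interpolation=3)[:, :]
cv2.imwrite("pics/a1.png",np.clip(a*1.6,0,255));cv2.imwrite("pics/b1.png",np.clip(b*1.6,0,255))
E
```

```text
[]
[(634, array([352.33438486, 268.53785489]))][ WARN:0@0.039] global loadsave.cpp:1063 imwrite_ Unsupported depth image for selected encoder is fallbacked to CV_8U.
```

View pics/a1.png

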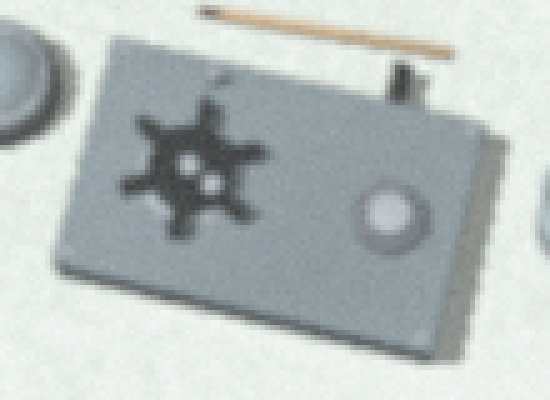

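View pics/b1.png

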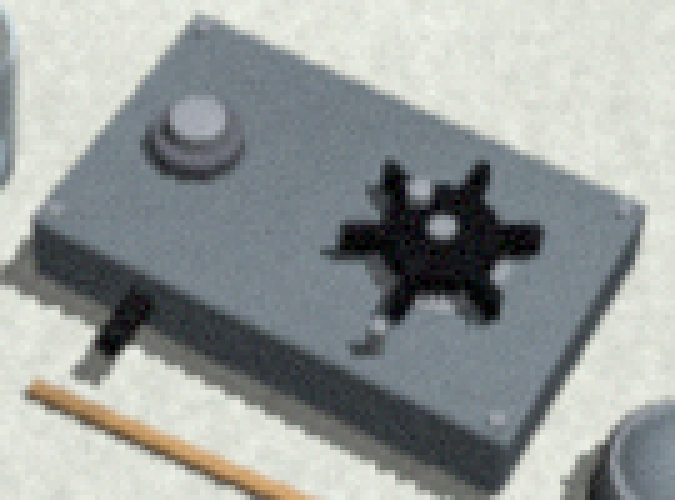

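Both crops agree: the stud tooth is lower right in the top view and upper left in the scene view. That is two anticlockwise clicks short of the post, which is at crop (222,78) in the top view and (378,325) in the scene view.

Run:
```python
import pickle
from h import *
T=pickle.load(open("pics/top0.pkl","rb"));S=pickle.load(open("pics/scene0.pkl","rb"))
q=lambda f,o,p,z: ray(f,o[0]+(p[0]+.5)/5-.5,o[1]+(p[1]+.5)/5-.5,z)
ot,os=(255,190),(265,220)
R=[]
for f,o,ends in((T,ot,[(209,102),(148,122),(128,186),(180,230),(247,215),(262,152)]),(S,os,[(395,310),(488,310),(540,238),(480,170),(393,170),(340,238)])):
    e=np.array([q(f,o,p,.067)[:2] for p in ends]);c=e.mean(0);d=e-c
    ang=np.degrees(np.unwrap(np.arctan2(d[:,1],d[:,0])))-60*np.arange(6)
    print("centre",c,"r",np.linalg.norm(d,axis=1).round(3),"post dir",((ang+180)%360-180).round(1))
def tri(a,b):
    r=[]
    for z in np.linspace(.05,.09,41): r.append((np.linalg.norm(q(T,ot,a,z)-q(S,os,b,z)),z,(q(T,ot,a,z)+q(S,os,b,z))/2))
    return min(r,key=lambda t:t[0])
print("button",tri((388,208),(200,118)));print("stud",tri((211,183),(420,188)));print("cap",tri((189,166),(443,226)))
print("box corners top",[ (q(T,ot,a,.05),q(S,os,b,.05)) for a,b in(((112,38),(500,440)),((492,120),(37,220)),((435,347),(200,17)),((60,265),(640,208)))])
print("post",q(T,ot,(229,74),.07),q(S,os,(379,323),.07))
```

```text
centre [0.539971   0.08613772] r [0.042 0.041 0.042 0.04  0.043 0.041] post dir [ -4.7  -8.5  -8.6  -7.3  -7.5 -10.6]
centre [0.54308552 0.09413528] r [0.044 0.043 0.044 0.044 0.043 0.044] post dir [ -6.6 -12.3  -7.5  -5.9 -12.2  -7.7]
button (np.float64(0.00472060097525849), np.float64(0.073), array([ 0.5244475 , -0.03025201,  0.073     ]))
stud (np.float64(0.004263734283100513), np.float64(0.077), array([0.5281917 , 0.07706207, 0.077     ]))
cap (np.float64(0.004251474400876922), np.float64(0.07), array([0.53910163, 0.09202338, 0.07      ]))
box corners top [(array([0.62160684, 0.14866179, 0.05      ]), array([0.62145625, 0.14875926, 0.05      ])), (array([ 0.59261698, -0.09127115,  0.05      ]), array([ 0.58968985, -0.08033838,  0.05      ])), (array([ 0.44752518, -0.06897322,  0.05      ]), array([ 0.44540734, -0.06095609,  0.05      ])), (array([0.47509442, 0.16283347, 0.05      ]), array([0.47895149, 0.16988751, 0.05      ]))]
post [0.599973   0.07222961 0.07      ] [0.59826883 0.08560464 0.07      ]
```

```bash
R="-447 -409 57 -8 0"; python3 -m inch '-447 -409 57 -8 0;-447 -409 57 -8 0;-447 -409 57 -8 0;-447 -409 57 -8 0;-447 -409 57 -8 0;-447 -409 57 -8 0;-447 -409 57 -8 0;-447 -409 57 -8 0;-447 -409 57 -8 0;-447 -409 57 -8 0;-447 -409 57 -8 0;-447 -409 57 -8 0;-447 -409 57 -8 0;-447 -409 57 -8 0;-447 -409 57 -8 0;-447 -409 57 -8 0;-447 -409 57 -8 0;-447 -409 57 -8 0;-447 -409 57 -8 0;-447 -409 57 -8 0' 20
python3 - <<'E'
from bench import ctrl
import pickle
from h import *
f=ctrl.grab_frame("scene");pickle.dump(f,open("pics/s2.pkl","wb"))
s=ctrl.state();p=s["position"];print(s["time"],p,s["gripper_width"],s["orientation"])
tip=p+[0,0,-.017];print("tip px",proj(f,tip))
cv2.imwrite("pics/s2.png",np.clip(cv2.resize(f["pixels"][180:320,260:440],None,fx=4,fy=4,interpolation=3)*1.5,0,255).astype("uint8"))
E
```

```text
time: 1.77
position: [0.503, 0.1314, 0.1616]
orientation: [0.071, 0.997, 0.0, -0.0]
wrist_force: [-0.6, -0.0, -0.2]
gripper_width: 0.004
1.8167 [0.50309129 0.13122175 0.16167958] 0.0032226997947980784 [ 7.11466206e-02  9.97465828e-01  2.62217088e-04 -1.05636478e-04]
tip px [378.02864794 235.99242863]
```

View pics/s2.png

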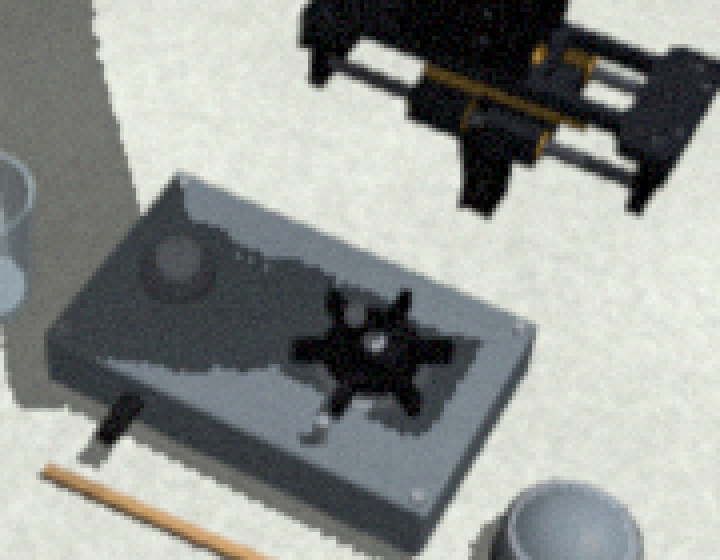

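The tip shows at scene pixel (380,233), about 2–3 px off its projection at (378,236). So the calibration has a bias of a few mm, and I'll compare tip and wheel side by side at the same height.

```bash
python3 -m inch '0 0 40 0 0;0 0 70 0 0;0 0 70 0 0;0 0 70 0 0;0 0 70 0 0'
python3 - <<'E'
from bench import ctrl
import pickle
from h import *
s=ctrl.state();p=s["position"];tip=p+[0,0,-.017];print(s["time"],p)
for n,(u,v,w,h) in(("scene",(315,200,100,100)),("top",(255,180,90,90))):
    f=ctrl.grab_frame(n);pickle.dump(f,open(f"pics/{n}3.pkl","wb"))
    print(n,"tip px",proj(f,tip))
    c=cv2.resize(f["pixels"][v:v+h,u:u+w],(500,500),interpolation=2);c=np.clip(c*1.8,0,255).astype("uint8")
    cv2.imwrite(f"pics/c_{n}.png",c)
cv2.imwrite("pics/c3.png",cv2.resize(np.hstack([cv2.imread("pics/c_scene.png"),cv2.imread("pics/c_top.png")]),(800,400)))
E
```

```text
time: 2.23
position: [0.5046, 0.1304, 0.0929]
orientation: [0.072, 0.997, 0.0, 0.001]
wrist_force: [0.3, 0.5, -0.6]
gripper_width: 0.001
2.2333 [0.50461325 0.13043641 0.09294185]
scene tip px [373.87807698 256.97985523]
top tip px [277.60562451 232.32143691]
```

View pics/c3.png

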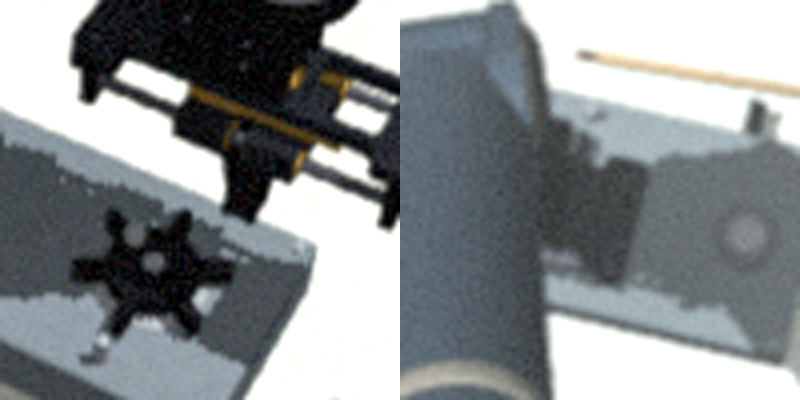

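The scene crop shows the tip's lower +x edge at about (237,216) and the wheel centre at about (153,268). The arm hides the wheel in the top view. I'll settle the bias with the depth data.

```bash
cat >> h.py <<'E'
def cloud(f):
    F=240/np.tan(np.radians(f["vfov"]/2));T=f["world_from_camera"];d=f["depth"]
    v,u=np.mgrid[:480,:640];P=np.stack([(u-f["cx"])/F*d,-(v-f["cy"])/F*d,-d],-1)
    return P@T[:3,:3].T+T[:3,3]
E
python3 - <<'E'
import pickle
from h import *
S=pickle.load(open("pics/scene3.pkl","rb"));S0=pickle.load(open("pics/scene0.pkl","rb"));T0=pickle.load(open("pics/top0.pkl","rb"))
P=cloud(S)
for v in range(238,262,2): print(v,[tuple((P[v,u]*1000).astype(int)) for u in range(368,384,3)])
for n,f in(("s",S0),("t",T0)):
    P=cloud(f);g=cv2.cvtColor(f["pixels"],cv2.COLOR_BGR2GRAY)
    m=(abs(P[...,0]-.54)<.06)&(abs(P[...,1]-.09)<.06)&(f["depth"]>0)
    print(n,"box top z",np.median(P[...,2][m]))
    m2=m&(P[...,2]>.061)&(P[...,2]<.074);c=P[m2];print("wheel",len(c),c.mean(0),c.min(0),c.max(0))
    m3=(abs(P[...,0]-.53)<.1)&(abs(P[...,1]-.05)<.15)&(P[...,2]>.04)&(P[...,2]<.056)
    print("boxtop rect",cv2.minAreaRect((P[m3][:,:2]*1000).astype(np.float32)))
    m4=(abs(P[...,0]-.3)<.1)&(abs(P[...,1])<.2)&(f["depth"]>0)&(abs(P[...,2])<.03);print("table z",np.median(P[...,2][m4]))
E
```

```text
238 [(np.int64(387), np.int64(88), np.int64(-1)), (np.int64(513), np.int64(119), np.int64(143)), (np.int64(510), np.int64(124), np.int64(143)), (np.int64(542), np.int64(136), np.int64(181)), (np.int64(542), np.int64(142), np.int64(184)), (np.int64(543), np.int64(148), np.int64(188))]
240 [(np.int64(395), np.int64(90), np.int64(0)), (np.int64(512), np.int64(119), np.int64(137)), (np.int64(513), np.int64(126), np.int64(140)), (np.int64(542), np.int64(137), np.int64(176)), (np.int64(544), np.int64(143), np.int64(181)), (np.int64(544), np.int64(149), np.int64(183))]
242 [(np.int64(404), np.int64(92), np.int64(3)), (np.int64(513), np.int64(120), np.int64(131)), (np.int64(511), np.int64(126), np.int64(131)), (np.int64(514), np.int64(133), np.int64(138)), (np.int64(541), np.int64(143), np.int64(171)), (np.int64(545), np.int64(149), np.int64(179))]
244 [(np.int64(407), np.int64(94), np.int64(0)), (np.int64(512), np.int64(120), np.int64(124)), (np.int64(511), np.int64(127), np.int64(126)), (np.int64(513), np.int64(133), np.int64(130)), (np.int64(515), np.int64(140), np.int64(136)), (np.int64(
[... 2170 characters left out ...]
.int64(136), np.int64(49)), (np.int64(487), np.int64(142), np.int64(51)), (np.int64(482), np.int64(148), np.int64(48))]
s box top z 0.051129849695732754
wheel 597 [0.54310106 0.09416994 0.06852307] [0.49436066 0.05161147 0.0610727 ] [0.59968896 0.1340929  0.07362317]
boxtop rect ((535.1128540039062, 65.76990509033203), (284.6358947753906, 153.5093536376953), 82.02861022949219)
table z 0.0004196855945350353
t box top z 0.05186887296695475
wheel 313 [0.54051456 0.09079    0.06863369] [0.49607725 0.0501789  0.06105257] [0.59819063 0.13283929 0.0739059 ]
boxtop rect ((549.7771606445312, 61.89649200439453), (285.93902587890625, 178.9468536376953), 82.11166381835938)
table z 0.00024010786482009383
```

Depth puts the finger's +x face and its y where expected, so calibration is good in plan. The finger's bottom looks higher than nominal, near z 0.098. I'll lower it beside the tooth and check.

```bash
python3 -m inch '0 0 6 0 0;0 0 12 0 0;0 0 17 0 0;0 0 17 0 0;0 0 17 0 0;0 0 17 0 0'
python3 - <<'E'
from bench import ctrl
import pickle
from h import *
s=ctrl.state();p=s["position"];print(s["time"],p,s["wrist_force"])
f=ctrl.grab_frame("scene");P=cloud(f)
m=(abs(P[...,0]-p[0]-.009)<.014)&(abs(P[...,1]-p[1])<.016)&(P[...,2]>.054)&(P[...,2]<.12)
m[:, :]&=f["depth"]>0
c=P[m];print(len(c),"lowest",np.sort(c[:,2])[:15:3],c.min(0),c.max(0))
cv2.imwrite("pics/c4.png",np.clip(cv2.resize(f["pixels"][215:305,310:410],None,fx=6,fy=6,interpolation=2)*1.8,0,255).astype("uint8"))
E
```

```text
time: 2.83
position: [0.5037, 0.1297, 0.0746]
orientation: [0.073, 0.997, -0.0, -0.0]
wrist_force: [0.0, -0.2, -0.5]
gripper_width: 0.008
2.8333 [0.50372327 0.12969371 0.0745519 ] [ 0.02786939 -0.238351   -0.51200443]
147 lowest [0.05634351 0.05841497 0.06721437 0.06856215 0.06871884] [0.49881347 0.11423237 0.05634351] [0.52664907 0.14211078 0.11975998]
```

View pics/c4.png

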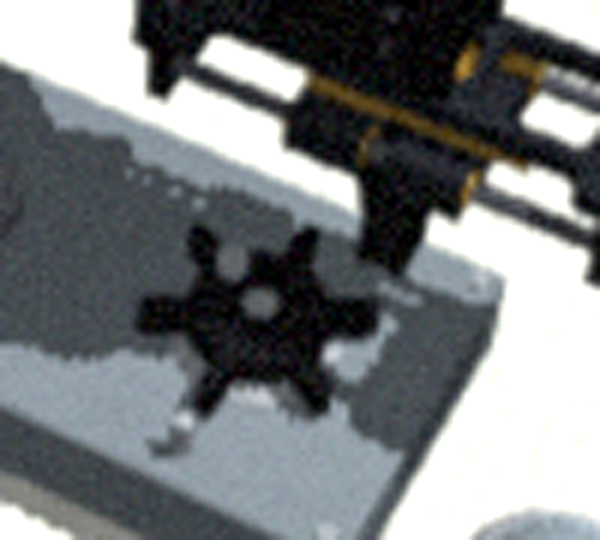

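```bash
python3 -m inch '-1.5 0 0 0 0;-1.5 -8 0 0 0;-1.5 -16 0 0 0;-1.5 -24 0 0 0;-1.5 -32 0 0 0;-1.5 -40 0 0 0'; python3 -m inch '0 -8 0 0 0;0 -16 0 0 0;0 -24 0 0 0;0 -32 0 0 0;0 -40 0 0 0;0 -50 0 0 0;0 -50 0 0 0;0 -50 0 0 0'
python3 - <<'E'
from bench import ctrl
from h import *
s=ctrl.state();p=s["position"];print(s["time"],p,s["wrist_force"])
f=ctrl.grab_frame("scene")
cv2.imwrite("pics/c5.png",np.clip(cv2.resize(f["pixels"][215:305,290:410],None,fx=5,fy=5,interpolation=2)*1.8,0,255).astype("uint8"))
E
```

```text
time: 3.38
position: [0.4992, 0.0886, 0.0747]
orientation: [0.073, 0.997, -0.0, -0.0]
wrist_force: [-0.9, 0.4, -0.6]
gripper_width: 0.004
time: 4.05
position: [0.4921, 0.0398, 0.0746]
orientation: [0.073, 0.997, 0.0, 0.0]
wrist_force: [-0.6, 0.2, 0.1]
gripper_width: 0.004
4.05 [0.49212836 0.03980721 0.0746477 ] [-0.60408799  0.18581694  0.13592432]
```

View pics/c5.png

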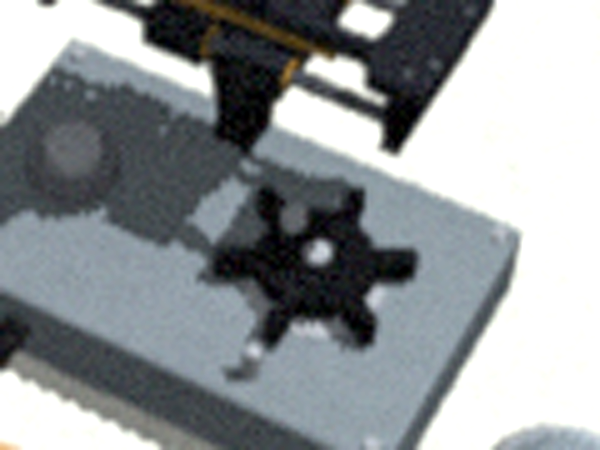

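The wheel still shows its stud in the old place, and there was no contact force. The finger passed over the wheel, which confirms the tip is about 20 mm higher than nominal. I'll go back and lower further with a depth and force check.

```bash
python3 -m inch '0 30 0 0 0;0 60 0 0 0;0 92 0 0 0;0 92 0 0 0;0 92 0 0 0;0 92 5 0 0;0 92 10 0 0;0 92 14 0 0;0 92 14 0 0;0 92 14 0 0'
cat > chk.py <<'E'
from bench import ctrl
from h import *
s=ctrl.state();p=s["position"];print(s["time"],p,s["wrist_force"])
f=ctrl.grab_frame("scene");P=cloud(f)
b=p+np.array([.99,-.14,0])*.0095
# lowest finger row: pixels along projected +x face line
for dy in(-.005,0,.005):
    out=[]
    for z in np.arange(.05,.12,.003):
        u,v=np.round(proj(f,[b[0]+.14*dy,b[1]+dy,z])).astype(int)
        out.append((round(z*1000),int(P[v,u,0]*1000)))
    print(dy,out)
E
python3 chk.py
```

```text
time: 4.93
position: [0.5052, 0.1306, 0.0602]
orientation: [0.073, 0.997, -0.0, -0.0]
wrist_force: [0.2, 0.1, 0.0]
gripper_width: 0.006
4.9333 [0.50515526 0.1305938  0.06016831] [0.18260871 0.08589438 0.03862118]
-0.005 [(50, 528), (53, 528), (56, 526), (59, 521), (62, 504), (65, 515), (68, 513), (71, 513), (74, 516), (77, 514), (80, 512), (83, 515), (86, 515), (89, 511), (92, 511), (95, 513), (98, 514), (101, 514), (104, 512), (107, 512), (110, 514), (113, 515), (116, 516), (119, 516)]
0 [(50, 528), (53, 525), (56, 525), (59, 525), (62, 522), (65, 514), (68, 513), (71, 513), (74, 513), (77, 513), (80, 511), (83, 511), (86, 514), (89, 513), (92, 513), (95, 513), (98, 514), (101, 512), (104, 512), (107, 544), (110, 542), (113, 543), (116, 543), (119, 545)]
0.005 [(50, 513), (53, 511), (56, 511), (59, 509), (62, 520), (65, 515), (68, 513), (71, 512), (74, 512), (77, 513), (80, 516), (83, 512), (86, 514), (89, 514), (92, 513), (95, 513), (98, 514), (101, 512), (104, 517), (107, 543), (110, 542), (113, 545), (116, 542), (119, 545)]
```

```bash
python3 -m inch '0 0 3 0 0;0 0 5 0 0;0 0 5 0 0'; python3 -m inch '0 -8 0 0 0;0 -16 0 0 0;0 -24 0 0 0;0 -30 0 0 0'; python3 -m inch '0 -6 0 0 0;0 -12 0 0 0;0 -18 0 0 0'; python3 -m inch '0 -6 0 0 0;0 -12 0 0 0;0 -18 0 0 0;0 -24 0 0 0;0 -30 0 0 0;0 -44 0 0 0;0 -44 0 0 0;0 -44 0 0 0'
python3 - <<'E'
from bench import ctrl
from h import *
s=ctrl.state();p=s["position"];print(s["time"],p,s["wrist_force"])
f=ctrl.grab_frame("scene")
cv2.imwrite("pics/c6.png",np.clip(cv2.resize(f["pixels"][215:305,290:410],None,fx=5,fy=5,interpolation=2)*1.8,0,255).astype("uint8"))
E
```

```text
time: 5.23
position: [0.5052, 0.1314, 0.0553]
orientation: [0.073, 0.997, -0.0, -0.0]
wrist_force: [-0.8, 0.0, 0.6]
gripper_width: 0.002
time: 5.57
position: [0.5011, 0.1013, 0.0558]
orientation: [0.073, 0.997, 0.0, 0.0]
wrist_force: [1.1, 2.4, -1.1]
gripper_width: 0.004
time: 5.82
position: [0.4983, 0.0828, 0.0557]
orientation: [0.073, 0.997, -0.0, -0.0]
wrist_force: [-0.5, -0.2, -0.0]
gripper_width: 0.003
time: 6.48
position: [0.4921, 0.0398, 0.0556]
orientation: [0.073, 0.997, 0.0, -0.0]
wrist_force: [-0.0, 0.1, 0.5]
gripper_width: 0.002
6.4833 [0.49208703 0.03984514 0.0556392 ] [-0.0219683   0.11763391  0.50471794]
```

View pics/c6.png

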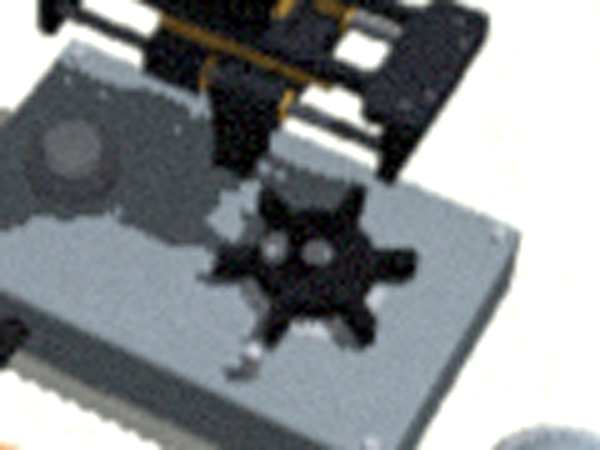

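One click done: the stud at crop (275,248) now lies on the left-hand tooth, one click short of the post. I'll repeat the stroke.

```bash
python3 -m inch '0 0 -20 0 0;0 0 -35 0 0;0 0 -35 0 0;0 30 -35 0 0;0 60 -35 0 0;0 92 -35 0 0;0 92 -35 0 0;0 92 -35 0 0;0 92 -20 0 0;0 92 -5 0 0;0 92 0 0 0;0 92 0 0 0;0 92 0 0 0'; python3 -m inch '0 -8 0 0 0;0 -16 0 0 0;0 -24 0 0 0;0 -30 0 0 0'; python3 -m inch '0 -6 0 0 0;0 -12 0 0 0;0 -18 0 0 0'; python3 -m inch '0 -6 0 0 0;0 -12 0 0 0;0 -18 0 0 0;0 -24 0 0 0;0 -30 0 0 0;0 -44 0 0 0;0 -44 0 0 0;0 -44 0 0 0;0 -44 -30 0 0;0 -44 -45 0 0;0 -44 -45 0 0;0 -44 -45 0 0'
python3 - <<'E'
from bench import ctrl
from h import *
import pickle
s=ctrl.state();p=s["position"];print(s["time"],p,s["wrist_force"])
f=ctrl.grab_frame("scene");P=cloud(f);pickle.dump(f,open("pics/s7.pkl","wb"))
cv2.imwrite("pics/c7.png",np.clip(cv2.resize(f["pixels"][215:305,290:410],None,fx=5,fy=5,interpolation=2)*1.8,0,255).astype("uint8"))
# button top: depth points higher than box near estimate
m=(abs(P[...,0]-.524)<.03)&(abs(P[...,1]+.03)<.03)&(P[...,2]>.058)&(P[...,2]<.085);c=P[m]
print("housing+button",c.mean(0),"z pct",np.percentile(c[:,2],[10,50,80,95]));t=c[c[:,2]>.067];print("button",t.mean(0),t.min(0),t.max(0))
E
```

```text
time: 7.62
position: [0.5054, 0.1308, 0.0555]
orientation: [0.073, 0.997, -0.0, -0.0]
wrist_force: [-0.4, 0.2, 0.1]
gripper_width: 0.005
time: 7.95
position: [0.5015, 0.1013, 0.0562]
orientation: [0.073, 0.997, 0.001, 0.001]
wrist_force: [1.9, 1.8, -0.5]
gripper_width: 0.001
time: 8.2
position: [0.4982, 0.0828, 0.0557]
orientation: [0.073, 0.997, -0.0, -0.0]
wrist_force: [0.1, 0.5, -1.0]
gripper_width: 0.007
time: 9.2
position: [0.4928, 0.0414, 0.1012]
orientation: [0.072, 0.997, 0.001, 0.001]
wrist_force: [-0.1, -0.8, -0.3]
gripper_width: 0.005
9.2 [0.49281332 0.04137643 0.10122991] [-0.14676883 -0.80992215 -0.34086949]
housing+button [ 0.52614666 -0.02836744  0.06609506] z pct [0.06046421 0.06387655 0.0718537  0.07363093]
button [ 0.52367879 -0.02998958  0.07180906] [ 0.50894772 -0.04232906  0.06718524] [ 0.53594934 -0.01729161  0.07525593]
```

View pics/c7.png

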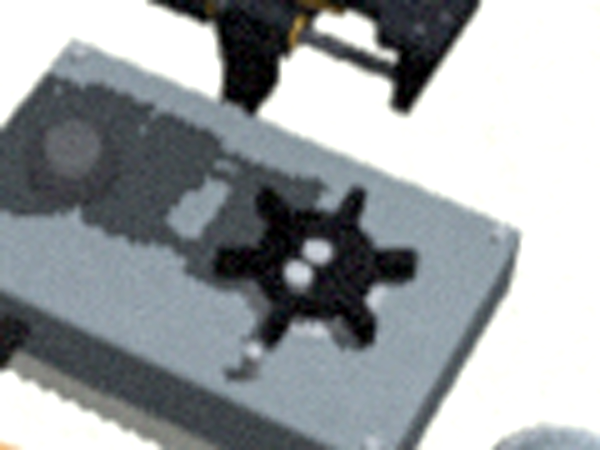

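The stud at crop (297,272) now points at the post at (253,352). The finger is clear. Next I'll go above the button, which measures (0.524,-0.030,0.072).

```bash
python3 -m inch '-20 -33 0 0 0;-41 -66 0 0 0;-41 -66 0 0 0;-41 -66 0 0 0;-41 -66 0 0 0;-41 -66 20 0 0;-41 -66 25 0 0;-41 -66 25 0 0;-41 -66 25 0 0'; python3 -m inch '0 0 2 0 0;0 0 4 0 0;0 0 4 0 0'
```

```text
time: 10.0
position: [0.5225, -0.0297, 0.0752]
orientation: [0.072, 0.997, 0.0, -0.001]
wrist_force: [0.5, -0.3, -0.4]
gripper_width: 0.007
time: 10.25
position: [0.5232, -0.0306, 0.0717]
orientation: [0.072, 0.997, 0.0, 0.0]
wrist_force: [-0.1, -0.4, 0.2]
gripper_width: 0.008
```

```bash
python3 -m inch '0 0 2 0 0;0 0 3 0 0;0 0 3 0 0'
```

```text
time: 10.5
position: [0.5232, -0.0308, 0.0686]
orientation: [0.073, 0.997, 0.0, 0.0]
wrist_force: [0.4, 0.5, 0.6]
gripper_width: 0.004
```

```bash
python3 -m inch '0 0 2 0 0;0 0 3 0 0;0 0 3 0 0'; python3 -m inch '0 0 1 0 0;0 0 2 0 0;0 0 2 0 0'
```

```text
time: 10.75
position: [0.5234, -0.0308, 0.0657]
orientation: [0.073, 0.997, 0.0, 0.0]
wrist_force: [-1.0, -0.7, 2.7]
gripper_width: 0.006
time: 11.0
position: [0.5233, -0.0308, 0.0637]
orientation: [0.073, 0.997, 0.0, 0.0]
wrist_force: [-1.1, -0.5, 4.1]
gripper_width: 0.004
```

```bash
python3 -m inch '0 0 1 0 0;0 0 2 0 0;0 0 2 0 0'; python3 -m inch '0 0 1 0 0;0 0 1 0 0;0 0 1 0 0'
```

```text
time: 11.25
position: [0.5234, -0.0308, 0.0624]
orientation: [0.073, 0.997, 0.0, 0.0]
wrist_force: [-2.2, 0.0, 10.4]
gripper_width: 0.004
time: 11.5
position: [0.5234, -0.0308, 0.0623]
orientation: [0.073, 0.997, 0.0, 0.0]
wrist_force: [-5.5, 0.8, 17.6]
gripper_width: 0.005
```

The button is at its stop: the force rose to 17.6 N with no further travel. Now I'll lift clear and check.

```bash
python3 -m inch '0 0 -4 0 0;0 0 -10 0 0;0 0 -30 0 0;0 0 -60 0 0;30 0 -90 0 0;60 0 -120 0 0;60 0 -120 0 0;60 0 -120 0 0;60 0 -120 0 0;60 0 -120 0 0'
python3 - <<'E'
from bench import ctrl
from h import *
s=ctrl.state();print(s["time"],s["position"],s["wrist_force"])
f=ctrl.grab_frame("scene");P=cloud(f)
m=(abs(P[...,0]-.524)<.014)&(abs(P[...,1]+.03)<.014)&(P[...,2]>.067)&(P[...,2]<.085);print("button z",P[m][:,2].mean(),m.sum())
cv2.imwrite("pics/c8.png",np.clip(cv2.resize(f["pixels"][200:340,230:430],None,fx=4,fy=4,interpolation=2)*1.8,0,255).astype("uint8"))
E
```

```text
time: 12.33
position: [0.4638, -0.0221, 0.1795]
orientation: [0.073, 0.997, -0.0, -0.001]
wrist_force: [0.3, -0.0, -0.9]
gripper_width: 0.003
12.3333 [ 0.46382449 -0.02214964  0.179487  ] [ 0.26484372 -0.00742555 -0.85298278]
button z 0.07166792139270838 95
```

View pics/c8.png

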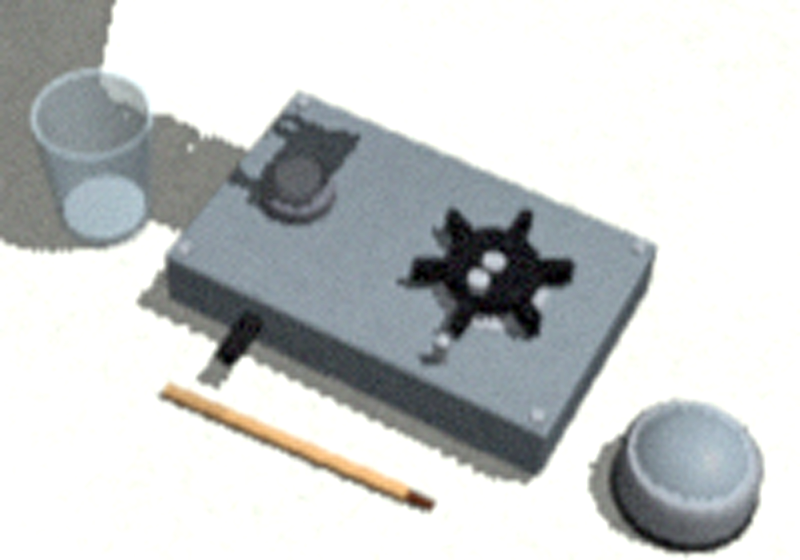

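The stud at (478,278) points at the post at (442,342). The button is up, nothing else has moved, and the finger is clear.

```bash
python3 -c "
from bench import ctrl
print(ctrl.job_done())"
```

```text
the job is handed in; nothing more can be done
None
```

I turned the star wheel two clicks anticlockwise, one flick each, with the closed fingertip. The studded tooth now points at the index post. I then lifted the finger off, pressed the start button, let it come up, and handed the job in at about 12 s.

- **Wheel and surroundings:** In the last picture the stud is in line with the post. By eye, the timer, pencil, tumbler and compass are where they were; the flashlight, mug and logbook were outside that crop.
- **Button:** It stopped moving down at 10 N, and the force then rose to 17.6 N with no more travel. The total travel was about 5 mm by arm position, against the 6 mm given. After release its top measured 71.7 mm above the table, the same as before the press.
- **Disagreement:** The real fingertip sat about 20 mm higher than the stated 17 mm ahead of the TCP. My first stroke therefore passed over the wheel without touching it. I corrected the height from the depth picture and force readings.

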